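Stack the disc-spring pack on the arbor

ROBOT

A 7-joint arm with a two-finger parallel gripper is mounted at the origin on the work surface. World frame = base frame: x ahead of the robot, y to its left, z up, the work surface at z = 0. Lengths are in m, angles in rad, forces in N, time in s.
With the tool pointing down it reaches from about 0.425 to 0.875 m from the base axis. Payload 4.7 kg.
Tool frame: the origin (TCP) lies midway between the tips of the shut fingers; the grasp point (between the pads) lies 19 mm behind it (ctrl.grip_depth is the distance from the TCP to the grasp point, in m); z points along the fingers, y is the direction in which the jaws open and shut (so a half turn about z gives the same grasp; the last joint's range is limited). The gripper opens to 87 mm and grips with 3 to 60 N. Pads are 19 mm wide; open, the fingers measure 117 mm over their backs; the gripper's body (75 mm by 190 mm) begins 51 mm behind the grasp point.
Start: joints at [-1.105, 0.321, -0.07, 1.45, 0.023, 1.371, -0.057], TCP at [0.284, 0.585, 0.223] pointing down, gripper open.
Joint ranges: [-2.86, 2.86], [-0.3, 2.09], [-1.38, 1.24], [0.06, 2.45], [-1.56, 4.7], [0.09, 2.05], [-2.69, 2.69]. Speed limits (rad/s): [2.57, 2.57, 3.14, 3.14, 3.14, 3.14, 3.14].

INTERFACE

Orientations are given as a rotation vector (axis times angle).
In Python, from bench import ctrl gives the robot as it stands. The module is installed in compiled form; this text tells all that it offers.
- The arm moves only by the shell command python3 -m inch 'ROWS' [FORCE]. ROWS is JSON, a list of rows, each a list of 5 numbers: the opening, from -1 (shut) to 1 (fully open), so that 0 is half open, then the shift along the tool's x, y, z in mm, then the turn about the tool's z in rad. In form: [[fingers, tx, ty, tz, twist], ...]. A call has 1 to 5 rows; each row shifts and turns the pose as measured when the row begins, along the tool's axes as they then stand; what a row does not reach is not made up. A row lasts 1/8 s, in which the tool goes at most 62.5 mm and 10.7 degrees, less where a joint would pass 70% of its speed; a pose out of reach is approached as far as the arm can. A call is refused whole if a number of a shift passes 62.5 or a number of a turn 0.188, either way. A call with a gripper value outside its range is refused whole. The fingers move at their own pace and stop on an object; FORCE is the grip in N (left out, the last holds). Time passes only in rows, so rows that do not move let the fingers close. It gives the time, the measured TCP pose, the force and the opening at its end, in the units of the state.
- ctrl.get_state(): the state, without advancing time (a new reading comes with each control period).
- ctrl.get_image(name): name is "side" or "top"; returns a dict with "color" (480x640x3 uint8, red, green, blue), "range_z" (480x640 float32, m along the optical axis (not along the pixel's ray), 0 where there is no reading), "K" (3x3 intrinsics, pixels), "R" (3x3) and "t" (3): a world point X has camera coordinates R X + t. Camera axes: x right, y down, z forward; pixel columns grow to the right and rows downward; lengths in m; the calibration is good to about 2 mm. A picture is of the moment at which its call begins.
- ctrl.close_job(): hands the job in, once; it reports no verdict.
The state is a dict: "time": time; "joint_positions": joint angles; "qd": joint speeds; "joint_torque": joint torques, N m; "position": TCP position; "tool_rot": TCP orientation; "ft_force": force on the tool from outside, world axes, zero at the start; "torque": the same for the moment, N m; "grip_width": opening from 0.0 (shut) to 1.0 (fully open).
Only numpy, scipy, OpenCV 4.12 (cv2) and the standard library are available. Lean on these libraries where they do the work, as an engineer would, in place of code of your own. Each camera call takes 0.05 s, during which the arm holds its last target. There are 200 camera calls.

TASK

Finish the disc-spring pack on the upright arbor, whose first conical washer is already seated hollow side up. Slip the full-size conical washer that lies crown up onto the arbor first, then the full-size one that lies hollow side up on top of it, so that the faces alternate rim to rim and crown to crown; do not turn either over and leave both seated level. Do not use the flat ring of the same diameter: leave it where it lies.

Things in the scene. Friction and masses are not known exactly. Their poses are not given: they have to be found in the camera images.
- stack_seat (a point): Point on the vertical axis of the fixed arbor, 38 mm above the bench, z up: level with the rim of the first washer (60 mm wide, immovable), where the next washer's underside comes to rest. The 22 mm post rises 34 mm above it, the last 10 mm tapering to a 10 mm nose. Below: a 48 mm wide shoulder (12 to 22 mm above the bench) on a round base plate 110 mm wide, 12 mm thick.
- washer_crown_up: Loose steel conical washer lying crown up on the bench (narrow ring on top, wide rim below): 60 mm outside, bore 30 mm, 16 mm high, about 120 g. Origin on its axis at its underside, z up. The upright outer rim face, to grip, goes from 0 to 6 mm above the origin; above it narrows to a 40 mm flat crown.
- washer_hollow_up: Loose steel conical washer of the same size lying hollow side up, like a saucer (wide rim on top, narrow crown below): 60 mm outside, bore 30 mm, 16 mm high, about 120 g. Origin on its axis at its underside, z up. The upright outer rim face, to grip, goes from 10 to 16 mm above the origin.
- flat_ring: Loose flat steel spacer ring, not to be used: 60 mm outside, bore 30 mm, 10 mm thick with straight walls. Origin on its axis at its underside. A conical washer of only 37 mm outside also lies about; its bore does not fit the post.
Not all that is in view belongs to the job. There is more than one size of the part that bears stack_seat; the job needs the larger. Leave any orange look-alike of the washer_crown_up alone.

How it is judged:
On the way, in this order (a step that is already met when the one before it is completed fails the run):
1. the crown-up washer is on the arbor, level, on the first washer (horizontal distance between washer_crown_up and stack_seat below 0.012 m and z of washer_crown_up in the frame of stack_seat between -0.005 and 0.005 m and angle between washer_crown_up's own z axis and vertical below 0.175 rad), for 0.2 s.
2. the hollow-up washer is on the arbor, level, on the crown-up one (horizontal distance between washer_hollow_up and stack_seat below 0.012 m and z of washer_hollow_up in the frame of stack_seat between 0.011 and 0.021 m and angle between washer_hollow_up's own z axis and vertical below 0.175 rad), for 0.2 s.
At the end, for the whole second after the job is handed in: Both washers are on the post, at rest, axes within 12 mm of the arbor's and within 10 degrees of level, faces as they lay: the crown-up one with its underside within 5 mm of the stack seat, the hollow-up one within 5 mm of 16 mm above the seat, on top of it (all of step 1 and all of step 2 and linear speed of each of washer_crown_up, washer_hollow_up below 0.02 m/s); the robot touches nothing.
It fails at once if the flat ring is moved more than 40 mm (distance of flat_ring from where it was at the start of the episode above 0.04 m).
It also fails if it takes over 51 s, if anything falls off the work surface, if the arm or the gripper's body presses on something with over 40 N, if the wrist force passes 120 N, or if a joint passes its speed limit or range.

## Working session

There is one attempt and no reset: what is moved stays moved. The work goes in short steps, Python scripts to look and compute and a shell command to move; the robot and the scene stay as the last step left them, time stands still between calls to the robot, and variables do not carry over. Pictures are saved under pics/ and viewed, about 8 in all and at most 12, crops included, and the job is handed in when it is done.

```bash
mkdir -p pics
cat > h.py <<'E'
import numpy as np,cv2
from bench import ctrl
def snap(n,f=None):
    im=ctrl.get_image(n)
    if f: cv2.imwrite('pics/'+f,im['color'][:,:,::-1])
    return im
def world(im):
    z=im['range_z'];v,u=np.mgrid[:480,:640];K=im['K']
    c=np.stack([(u-K[0,2])/K[0,0]*z,(v-K[1,2])/K[1,1]*z,z],-1)
    return (c-im['t'])@im['R']
def ray(im,u,v,h):
    d=np.linalg.inv(im['K'])@[u,v,1]@im['R'];o=-im['R'].T@im['t']
    return o+d*(h-o[2])/d[2]
E
python3 - <<'E'
from h import *
for n in('top','side'):
    im=snap(n,n+'0.png');np.savez(n+'0.npz',**im);print(n,-im['R'].T@im['t'],im['R'][2])
print(ctrl.get_state(),ctrl.grip_depth)
E
```

```text
top [0.36519068 0.0279006  1.20768305] [ 0.1213523  -0.00179476 -0.99260788]
side [ 0.01734137 -0.64695405  0.76314345] [ 0.44405702  0.61441052 -0.65216031]
{'time': 0.1, 'joint_positions': array([-1.10488918,  0.32172698, -0.070085  ,  1.45151272,  0.02262297,
        1.37078959, -0.05688569]), 'qd': array([ 9.09321399e-06, -2.04792812e-03,  7.95510479e-04, -2.93749203e-03,
        9.10406369e-04, -5.05493020e-04, -2.53472211e-04]), 'joint_torque': array([ 5.83754263e-04, -4.92568481e+01, -4.05270718e-01, -3.13397670e+01,
       -6.40872703e-02,  3.95970047e-02,  5.70695295e-05]), 'position': array([0.28362889, 0.58432923, 0.22160533]), 'tool_rot': array([-7.03547453e-01, -3.06153497e+00,  2.55965010e-03]), 'ft_force': array([-0.8151902 ,  0.06117579, -0.31146057]), 'torque': array([-0.01790455,  0.03625284,  0.02024041]), 'grip_width': 1.001199129683956} 0.0187
```

View pics/top0.png

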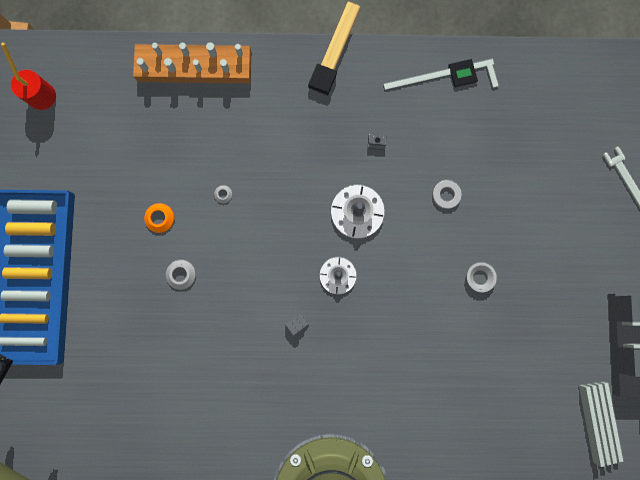

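View pics/side0.png

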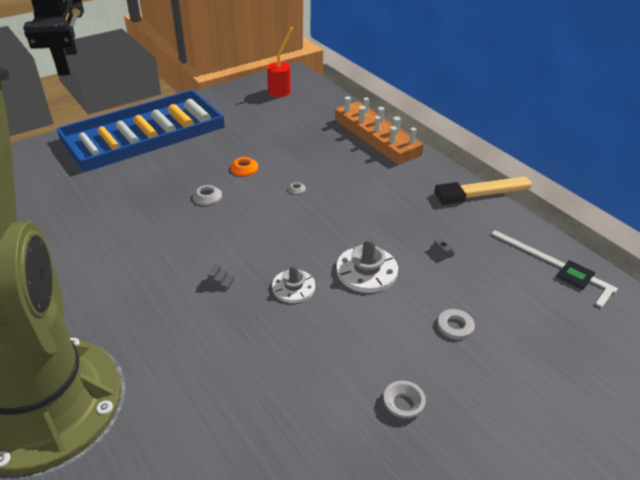

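The top view shows the crown-up washer at (180,275), the hollow-up one at (481,278), the flat ring at (447,195) and the large arbor at (357,211). The orange decoy is at (159,218) and the small arbor at (338,276). Next I measure the positions.

Run:
```python
from h import *
top=dict(np.load('top0.npz'));side=dict(np.load('side0.npz'))
W={'top':world(top),'side':world(side)}
for nm,ut,us,h in [('crown',(180,275),(207,195),.003),('hollow',(481,278),(404,400),.015),('ring',(447,195),(456,324),.009),('arborbase',(357,211),(367,269),.011),]:
  for n,im,(u,v) in (('top',top,ut),('side',side,us)):
    r=42
    g=im['color'].astype(int);m=(g.min(2)>115).astype(np.uint8)
    mm=np.zeros_like(m);cv2.circle(mm,(u,v),r if 'arb' in nm else 26,1,-1);m&=mm
    cs,_=cv2.findContours(m,0,2);c=cv2.convexHull(max(cs,key=cv2.contourArea))
    P=np.array([ray(im,*p[0],h)[:2] for p in c]);(cx,cy),R=cv2.minEnclosingCircle((P*1000).astype(np.float32))
    w=W[n][mm>0];w=w[(w[:,2]>.004)&(w[:,2]<.1)]
    print(nm,n,'circ',cx,cy,R,'depth n,zmax',len(w),np.percentile(w[:,2],[50,90,99]).round(4),'mean',w[:,:2].mean(0).round(4), 'mid',((w.max(0)+w.min(0))/2).round(4))
for n in W:
  w=W[n].reshape(-1,3);k=(np.hypot(w[:,0]-.58,w[:,1])<.12)&(w[:,2]>.05)&(w[:,2]<.09);q=w[k];print(n,'post',len(q),q.mean(0),q[q[:,2]>.066].mean(0),q[:,2].max())
```

```text
crown top circ 425.8682556152344 312.4217224121094 30.21123504638672 depth n,zmax 583 [0.0115 0.0171 0.0204] mean [0.4227 0.31  ] mid [0.422  0.3163 0.0133]
crown side circ 437.5245361328125 317.2226257324219 35.39487838745117 depth n,zmax 489 [0.0113 0.0178 0.0199] mean [0.4258 0.3034] mid [0.4292 0.3156 0.0124]
hollow top circ 427.9498291015625 -297.6742248535156 30.806961059570312 depth n,zmax 565 [0.0131 0.0171 0.0199] mean [ 0.4271 -0.2976] mid [ 0.4296 -0.2963  0.0127]
hollow side circ 433.35809326171875 -296.7358093261719 32.41664123535156 depth n,zmax 1014 [0.0155 0.0184 0.02  ] mean [ 0.4322 -0.2978] mid [ 0.4344 -0.2969  0.013 ]
ring top circ 598.3109741210938 -230.99855041503906 30.349855422973633 depth n,zmax 510 [0.0088 0.0116 0.0141] mean [ 0.5962 -0.2303] mid [ 0.5958 -0.2342  0.011 ]
ring side circ 606.396484375 -232.3292236328125 33.574546813964844 depth n,zmax 764 [0.0109 0.0129 0.0143] mean [ 0.5992 -0.2345] mid [ 0.606  -0.231   0.0095]
arborbase top circ 559.5111694335938 -47.04453659057617 56.14508056640625 depth n,zmax 2301 [0.0127 0.0378 0.0699] mean [ 0.556  -0.0459] mid [ 0.5612 -0.0485  0.0399]
arborbase side circ 564.56689453125 -49.07233810424805 63.42299270629883 depth n,zmax 2428 [0.0145 0.0411 0.0718] mean [ 0.5538 -0.0579] mid [ 0.5687 -0.0447  0.0394]
top post 100 [ 0.55696124 -0.04607075  0.06637303] [ 0.55815659 -0.0463151   0.06950003] 0.0757750561445339
side post 163 [ 0.55854473 -0.0520808   0.06383231] [ 0.5598914  -0.05062945  0.07021059] 0.07477282652962246
```

Depth confirms which part is which. Position estimates are crown-up (0.425, 0.312), hollow-up (0.429, -0.297) and arbor (0.559, -0.047). I now go above the crown-up washer.

```bash
cat >> h.py <<'E'
from scipy.spatial.transform import Rotation as Ro
def to(x,y,z):
    s=ctrl.get_state();R=Ro.from_rotvec(s['tool_rot']).as_matrix()
    print('t',s['time'],'p',s['position'].round(4),'y',R[:,1].round(3),'z',R[:,2].round(3),'w',round(s['grip_width'],3),'F',s['ft_force'].round(1),'go mm',((np.array([x,y,z])-s['position'])@R*1000).round(1))
E
python3 -m inch '[[1,-49,-37,10,0],[1,-49,-37,10,0],[1,-49,-37,10,0],[1,-49,-37,10,0],[1,-49,-37,10,0]]'; python3 -c "
from h import *;to(.425,.312,.1)"
```

```text
time: 0.72
position: [0.421, 0.3126, 0.1683]
tool_rot: [-0.685, -3.063, 0.003]
ft_force: [0.3, 0.4, 0.8]
grip_width: 1.003
t 0.725 p [0.421  0.3126 0.1683] y [ 0.426  0.905 -0.002] z [-0.004 -0.001 -1.   ] w 1.003 F [0.3 0.4 0.8] go mm [-4.1  1.4 68.3]
```

```bash
python3 -m inch '[[1,-4,1,40,0],[1,0,0,40,0],[1,0,0,30,0],[1,0,0,30,0],[1,0,0,12,0]]'
python3 - <<'E'
from h import *
to(.425,.312,.002)
im=snap('side','s1.png');c=im['color'][90:300,60:340,::-1];cv2.imwrite('pics/s1.png',cv2.resize(c,None,fx=2.8,fy=2.8))
E
```

```text
time: 1.35
position: [0.4283, 0.3036, 0.0118]
tool_rot: [-0.706, -3.06, 0.005]
ft_force: [-0.1, -0.4, 0.7]
grip_width: 1.001
t 1.35 p [0.4283 0.3036 0.0118] y [ 0.438  0.899 -0.003] z [-0.002 -0.003 -1.   ] w 1.001 F [-0.1 -0.4  0.7] go mm [6.6 6.2 9.8]
```

View pics/s1.png

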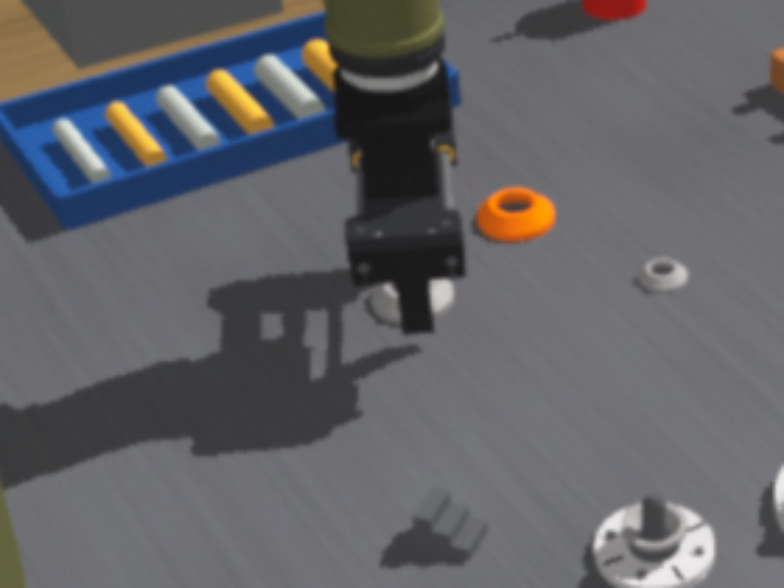

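The near finger is in front of the washer (crop about (415,300)) and nothing is in the way. I correct the residual, go to z of about 3 mm and close.

```bash
python3 -m inch '[[1,7,6,4,0],[1,0,0,3,0],[1,0,0,0,0]]'; python3 -c "
from h import *;to(.425,.312,.002)"
```

```text
time: 1.78
position: [0.4254, 0.3143, 0.006]
tool_rot: [0.705, 3.061, -0.001]
ft_force: [0.3, -0.1, 0.4]
grip_width: 1.0
t 1.775 p [0.4254 0.3143 0.006 ] y [ 0.437  0.899 -0.   ] z [-0. -0. -1.] w 1.0 F [ 0.3 -0.1  0.4] go mm [-0.7 -2.2  4. ]
```

```bash
python3 -m inch '[[1,0,-2,3,0],[1,0,0,0.5,0],[-1,0,0,0,0],[-1,0,0,0,0],[-1,0,0,0,0]]' 30;python3 -m inch '[[-1,0,0,0,0],[-1,0,0,0,0],[-1,0,0,0,0]]'; python3 -c "
from h import *;to(.425,.312,.002)"
```

```text
time: 2.4
position: [0.4254, 0.3127, 0.0036]
tool_rot: [0.705, 3.06, 0.003]
ft_force: [0.9, -0.4, -0.2]
grip_width: 0.741
time: 2.78
position: [0.4254, 0.3126, 0.0036]
tool_rot: [0.705, 3.06, 0.002]
ft_force: [-0.2, -0.3, -0.2]
grip_width: 0.66
t 2.775 p [0.4254 0.3126 0.0036] y [0.438 0.899 0.002] z [ 0.002  0.001 -1.   ] w 0.66 F [-0.2 -0.3 -0.2] go mm [ 0.1 -0.7  1.6]
```

```bash
python3 -m inch '[[-1,0,0,0,0],[-1,0,0,0,0],[-1,0,0,-10,0],[-1,0,0,-40,0],[-1,0,0,-50,0]]';  python3 - <<'E'
from h import *
to(.559,-.047,.115)
im=snap('side');c=im['color'][90:300,60:340,::-1];cv2.imwrite('pics/s2.png',cv2.resize(c,None,fx=2.8,fy=2.8))
E
```

```text
time: 3.4
position: [0.4222, 0.3102, 0.1025]
tool_rot: [-0.704, -3.057, 0.011]
ft_force: [0.2, 0.0, -1.4]
grip_width: 0.653
t 3.4 p [0.4222 0.3102 0.1025] y [ 0.438  0.899 -0.008] z [-0.006 -0.006 -1.   ] w 0.653 F [ 0.2  0.  -1.4] go mm [-279.3 -261.4  -11.3]
```

View pics/s2.png

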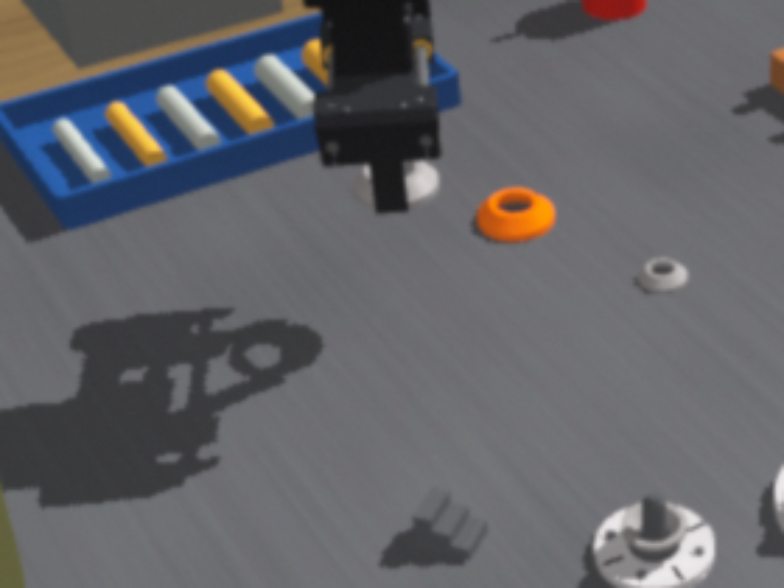

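The washer is lifted and sits beside the finger at crop (400,185). The opening reads 57 mm rather than 60, so I measure how it sits in the grip once near the arbor.

```bash
python3 -m inch '[[-1,-30,-28,-12,0],[-1,-40,-38,-8,0],[-1,-40,-38,0,0],[-1,-40,-38,0,0],[-1,-40,-38,0,0]]';  python3 -m inch '[[-1,-40,-38,0,0],[-1,-34,-32,0,0],[-1,0,0,0,0],[-1,0,0,0,0]]'
python3 - <<'E'
from h import *
to(.559,-.047,.115)
im=snap('side');np.savez('s3.npz',**im);W=world(im);p=ctrl.get_state()['position']
g=im['color'].astype(int);m=(g.min(2)>100)&(np.hypot(W[...,0]-p[0],W[...,1]-p[1])<.06)&(W[...,2]>p[2]-.015)&(W[...,2]<p[2]+.03)
w=W[m];print(m.sum(),w.min(0),w.max(0),np.percentile(w[:,2],[5,25,50,75,95]))
v,u=np.nonzero(m);print(u.min(),u.max(),v.min(),v.max())
x0,y0=int(u.mean()),int(v.mean());c=im['color'][max(0,y0-60):y0+90,max(0,x0-100):x0+100,::-1];print(x0-100,y0-60);cv2.imwrite('pics/s3.png',cv2.resize(c,None,fx=4,fy=4,interpolation=2))
E
```

```text
time: 4.08
position: [0.5222, 0.0691, 0.1361]
tool_rot: [0.685, 3.056, 0.021]
ft_force: [0.4, 0.6, -1.4]
grip_width: 0.653
time: 4.58
position: [0.561, -0.0343, 0.1375]
tool_rot: [0.696, 3.049, 0.021]
ft_force: [0.2, 0.3, -1.1]
grip_width: 0.654
t 4.575 p [ 0.561  -0.0343  0.1375] y [0.434 0.901 0.016] z [ 0.017  0.01  -1.   ] w 0.654 F [ 0.2  0.3 -1.1] go mm [ -3.5 -12.7  22.4]
244 [ 0.53173604 -0.07081259  0.13365327] [ 0.58967276 -0.00674697  0.15485294] [0.13649538 0.14095215 0.14335113 0.14610641 0.15017431]
350 386 197 218
263 149
```

View pics/s3.png

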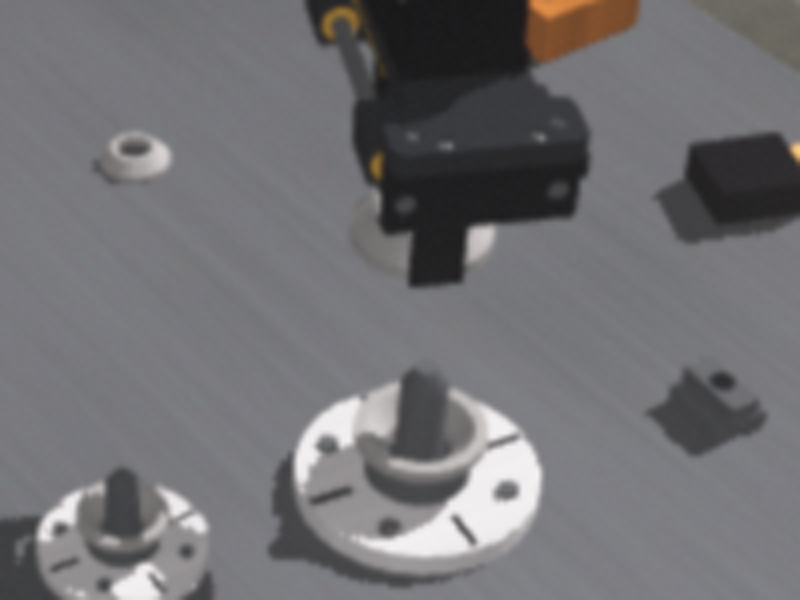

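The washer is held level between the fingers (crop 350–495, rim at about 235). The post nose is at crop (424,365) and the gripper is above the large arbor. I check the lateral offset by projection.

Run:
```python
from h import *
im=dict(np.load('s3.npz'))
def pr(X):
    c=im['K']@(im['R']@np.array(X)+im['t']);return c[:2]/c[2]
print('tcp',pr([.561,-.0343,.1375]),'post top',pr([.559,-.047,.072]),pr([.559,-.047,.038]))
print('washer rim u-range', [pr([.561+.03*np.cos(a),-.0343+.03*np.sin(a),.137])[0].round(1) for a in np.linspace(0,6.28,17)])
print('R',im['R'][0])
g=im['color'].astype(int).sum(2);print(g[243:258:3,355:383].tolist())
to(.559,-.047,.115)
```

```text
tcp [366.16064931 207.35359564] post top [367.23132147 241.58503738] [365.88006103 256.18826489]
washer rim u-range [np.float64(380.0), np.float64(374.7), np.float64(368.1), np.float64(361.3), np.float64(355.1), np.float64(350.6), np.float64(348.4), np.float64(348.8), np.float64(351.9), np.float64(357.3), np.float64(364.0), np.float64(371.2), np.float64(377.5), np.float64(382.0), np.float64(384.1), np.float64(383.3), np.float64(380.0)]
R [ 0.81843854 -0.57436691  0.01615601]
[[368, 366, 372, 366, 375, 381, 382, 374, 302, 229, 203, 209, 216, 230, 248, 260, 271, 294, 320, 348, 369, 378, 379, 379, 376, 376, 382, 383], [423, 457, 493, 536, 561, 572, 558, 471, 290, 206, 209, 211, 216, 221, 229, 229, 233, 250, 265, 315, 425, 486, 463, 420, 397, 382, 379, 375], [574, 586, 578, 564, 547, 530, 489, 370, 246, 206, 211, 211, 217, 221, 218, 215, 217, 220, 235, 278, 357, 411, 468, 540, 567, 555, 528, 503], [604, 603, 594, 578, 561, 546, 493, 335, 224, 203, 211, 217, 220, 218, 217, 215, 214, 219, 250, 289, 338, 349, 350, 352, 388, 480, 553, 587], [620, 627, 619, 608, 588, 545, 456, 292, 211, 208, 214, 218, 218, 215, 219, 214, 218, 235, 265, 311, 337, 343, 339, 333, 331, 339, 421, 549]]
t 4.625 p [ 0.561  -0.0347  0.1376] y [0.434 0.901 0.016] z [ 0.017  0.009 -1.   ] w 0.661 F [-0.6 -0.5 -0.7] go mm [ -3.3 -12.3  22.5]
```

Washer and post are offset by about the same 2 px, so they agree to about 1 mm relative to each other. I centre, then descend.

```bash
python3 -m inch '[[-1,-3,-12,20,0],[-1,0,0,0,0],[-1,0,0,0,0]]'; python3 -c "
from h import *;to(.559,-.047,.085)"
```

```text
time: 5.0
position: [0.5591, -0.0415, 0.1183]
tool_rot: [0.685, 3.05, 0.024]
ft_force: [-0.1, 0.8, -0.5]
grip_width: 0.652
t 5.0 p [ 0.5591 -0.0415  0.1183] y [0.428 0.904 0.018] z [ 0.018  0.012 -1.   ] w 0.652 F [-0.1  0.8 -0.5] go mm [-1.9 -5.6 33.2]
```

```bash
python3 -m inch '[[-1,-2,-6,10,0],[-1,0,0,10,0],[-1,0,0,10,0]]'; python3 -c "
from h import *;to(.559,-.047,.085)"
```

```text
time: 5.38
position: [0.5602, -0.046, 0.0882]
tool_rot: [0.681, 3.048, 0.027]
ft_force: [0.1, -0.0, -1.3]
grip_width: 0.655
t 5.375 p [ 0.5602 -0.046   0.0882] y [0.425 0.905 0.021] z [ 0.021  0.013 -1.   ] w 0.655 F [ 0.1 -0.  -1.3] go mm [ 0.7 -1.5  3.1]
```

```bash
python3 -m inch '[[-1,0.5,-1,10,0],[-1,0,0,10,0],[-1,0,0,8,0],[-1,0,0,8,0]]'; python3 -c "
from h import *;to(.559,-.047,.043)"
```

```text
time: 5.88
position: [0.5594, -0.0462, 0.0487]
tool_rot: [0.681, 3.05, 0.026]
ft_force: [-0.2, 0.7, -1.4]
grip_width: 0.655
t 5.875 p [ 0.5594 -0.0462  0.0487] y [0.425 0.905 0.02 ] z [ 0.02   0.012 -1.   ] w 0.655 F [-0.2  0.7 -1.4] go mm [ 0.1 -1.   5.7]
```

Clean descent: no contact forces with the nose inside the bore. I go on to the seat.

```bash
python3 -m inch '[[-1,0,-1,4,0],[-1,0,0,2,0],[-1,0,0,1.5,0]]'; python3 -c "
from h import *;to(.559,-.047,.042)"
```

```text
time: 6.25
position: [0.5589, -0.0472, 0.0417]
tool_rot: [0.682, 3.051, 0.026]
ft_force: [-5.6, 1.9, 15.1]
grip_width: 0.66
t 6.25 p [ 0.5589 -0.0472  0.0417] y [0.425 0.905 0.019] z [ 0.018  0.013 -1.   ] w 0.66 F [-5.6  1.9 15.1] go mm [ 0.   0.2 -0.3]
```

```bash
python3 -m inch '[[1,0,0,0,0],[1,0,0,0,0],[1,0,0,0,0],[1,0,0,0,0],[1,0,0,0,0]]';python3 -m inch '[[1,0,0,0,0],[1,0,0,-15,0],[1,0,0,-40,0],[1,0,0,-40,0],[1,0,0,0,0]]'
python3 - <<'E'
from h import *
to(.429,-.297,.12)
E
```

```text
time: 6.88
position: [0.5604, -0.0473, 0.0431]
tool_rot: [0.681, 3.048, 0.027]
ft_force: [0.9, -0.5, -0.8]
grip_width: 0.989
time: 7.5
position: [0.5586, -0.0489, 0.1435]
tool_rot: [0.682, 3.047, 0.027]
ft_force: [0.2, -0.2, -0.2]
grip_width: 1.0
t 7.5 p [ 0.5586 -0.0489  0.1435] y [0.426 0.904 0.021] z [ 0.023  0.013 -1.   ] w 1.0 F [ 0.2 -0.2 -0.2] go mm [  11.7 -280.1   17.4]
```

```bash
python3 -m inch '[[1,2,-55,0,0],[1,2,-55,0,0],[1,2,-55,0,0],[1,2,-55,0,0],[1,2,-50,0,0]]'
python3 - <<'E'
from h import *
to(.429,-.297,.05)
im=snap('side');g=im['color'].copy();W=world(im)
k=(np.hypot(W[...,0]-.559,W[...,1]+.047)<.035)
for a,b in((.03,.046),(.046,.06)):
    w=W[k&(W[...,2]>a)&(W[...,2]<b)&(im['color'].min(2)>100)];print(len(w),((w.min(0)+w.max(0))/2).round(4),w.max(0).round(4),w.mean(0).round(4))
cv2.imwrite('pics/s4.png',cv2.resize(g[200:440,300:560,::-1],None,fx=2.5,fy=2.5,interpolation=2))
E
```

```text
time: 8.12
position: [0.4339, -0.2905, 0.1375]
tool_rot: [0.664, 3.048, 0.031]
ft_force: [1.0, -0.5, 0.1]
grip_width: 1.0
t 8.125 p [ 0.4339 -0.2905  0.1375] y [0.416 0.909 0.024] z [ 0.025  0.015 -1.   ] w 1.0 F [ 1.  -0.5  0.1] go mm [  3.2 -10.   87.3]
148 [ 0.5493 -0.0504  0.0386] [ 0.5685 -0.0239  0.0459] [ 0.5414 -0.0596  0.0403]
273 [ 0.5511 -0.048   0.052 ] [ 0.5714 -0.0194  0.0579] [ 0.5458 -0.0502  0.0518]
```

View pics/s4.png

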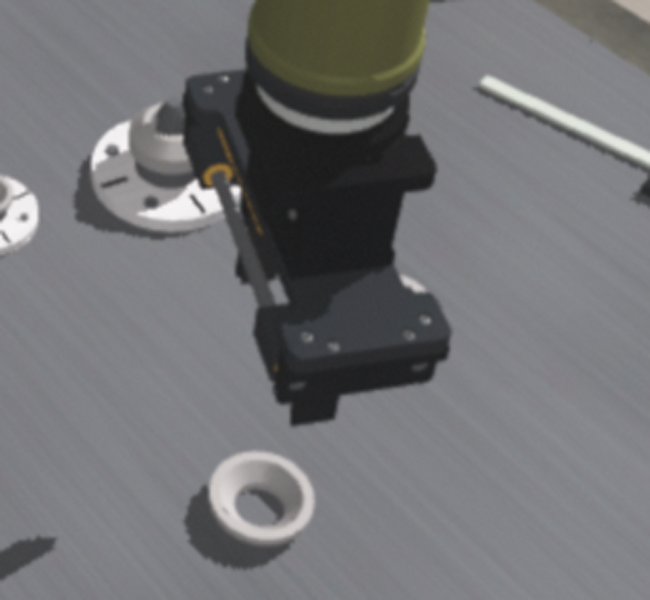

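The crown-up washer sits level around the post (crop (170,140)), its top at z of about 53 mm. The hollow-up washer is undisturbed at crop (262,498). I descend onto it.

```bash
python3 -m inch '[[1,3,-10,30,0],[1,0,0,30,0],[1,0,0,0,0]]'
python3 - <<'E'
from h import *
to(.429,-.297,.006)
E
```

```text
time: 8.55
position: [0.4215, -0.3074, 0.0762]
tool_rot: [0.687, 3.044, 0.023]
ft_force: [0.6, -0.8, 0.1]
grip_width: 1.002
t 8.55 p [ 0.4215 -0.3074  0.0762] y [0.429 0.903 0.019] z [ 0.023  0.01  -1.   ] w 1.002 F [ 0.6 -0.8  0.1] go mm [-1.1 11.3 70.5]
```

```bash
python3 -m inch '[[1,-1,11,15,0],[1,0,0,15,0],[1,0,0,12,0],[1,0,0,0,0]]'
python3 - <<'E'
from h import *
to(.429,-.297,.006)
E
```

```text
time: 9.05
position: [0.4307, -0.2959, 0.0336]
tool_rot: [0.683, 3.043, 0.023]
ft_force: [-0.7, 0.0, 0.2]
grip_width: 1.001
t 9.05 p [ 0.4307 -0.2959  0.0336] y [0.427 0.904 0.02 ] z [ 0.026  0.01  -1.   ] w 1.001 F [-0.7  0.   0.2] go mm [ 1.6 -2.3 27.5]
```

```bash
python3 -m inch '[[1,1,-2,10,0],[1,0,0,10,0],[1,0,0,5,0],[1,0,0,2,0],[1,0,0,0,0]]'
python3 - <<'E'
from h import *
to(.429,-.297,.006)
E
```

```text
time: 9.68
position: [0.4299, -0.298, 0.0052]
tool_rot: [0.684, 3.041, 0.022]
ft_force: [-0.7, 0.3, 0.2]
grip_width: 0.998
t 9.675 p [ 0.4299 -0.298   0.0052] y [0.428 0.904 0.019] z [ 0.027  0.009 -1.   ] w 0.998 F [-0.7  0.3  0.2] go mm [ 1.2  0.5 -0.8]
```

```bash
python3 -m inch '[[-1,0,0,0,0],[-1,0,0,0,0],[-1,0,0,0,0],[-1,0,0,0,0],[-1,0,0,0,0]]' 30;python3 -m inch '[[-1,0,0,0,0],[-1,0,0,0,0],[-1,0,0,0,0],[-1,0,0,-5,0]]'
python3 - <<'E'
from h import *
to(.429,-.297,.006)
E
```

```text
time: 10.3
position: [0.4304, -0.2983, 0.006]
tool_rot: [0.683, 3.04, 0.022]
ft_force: [0.3, 0.3, 0.0]
grip_width: 0.664
time: 10.8
position: [0.4298, -0.298, 0.0107]
tool_rot: [0.683, 3.041, 0.022]
ft_force: [0.8, -1.0, -1.3]
grip_width: 0.665
t 10.8 p [ 0.4298 -0.298   0.0107] y [0.428 0.904 0.019] z [ 0.027  0.009 -1.   ] w 0.665 F [ 0.8 -1.  -1.3] go mm [1.2 0.5 4.6]
```

Held: the load is 1.3 N and the opening 0.665. I lift and carry it over the arbor.

```bash
python3 -m inch '[[-1,0,0,-30,0],[-1,0,0,-50,0],[-1,0,10,-50,0],[-1,0,40,-10,0],[-1,-2,50,0,0]]';python3 -m inch '[[-1,-2,50,0,0],[-1,-2,50,0,0],[-1,-2,40,0,0],[-1,0,0,0,0],[-1,0,0,0,0]]'
python3 - <<'E'
from h import *
to(.559,-.047,.12)
E
```

```text
time: 11.42
position: [0.469, -0.2121, 0.1582]
tool_rot: [0.7, 3.037, 0.021]
ft_force: [1.2, 0.2, -1.8]
grip_width: 0.665
time: 12.05
position: [0.5382, -0.0811, 0.163]
tool_rot: [0.691, 3.037, 0.024]
ft_force: [-0.4, 0.1, -0.8]
grip_width: 0.667
t 12.05 p [ 0.5382 -0.0811  0.163 ] y [0.432 0.901 0.021] z [ 0.029  0.009 -1.   ] w 0.667 F [-0.4  0.1 -0.8] go mm [-3.  38.9 43.8]
```

```bash
python3 -m inch '[[-1,-2,25,15,0],[-1,-1,12,10,0],[-1,0,0,10,0],[-1,0,0,0,0]]'
python3 - <<'E'
from h import *
to(.559,-.047,.1)
im=snap('side');np.savez('s5.npz',**im);W=world(im);p=ctrl.get_state()['position']
g=im['color'];m=(g.min(2)>100)&(np.hypot(W[...,0]-p[0],W[...,1]-p[1])<.06)&(W[...,2]>p[2]-.012)&(W[...,2]<p[2]+.03)
w=W[m];print(m.sum(),w.min(0),w.max(0),(w.min(0)+w.max(0))/2)
cv2.imwrite('pics/s5.png',cv2.resize(g[150:300,270:470,::-1],None,fx=4,fy=4,interpolation=2))
E
```

```text
time: 12.55
position: [0.5578, -0.0488, 0.1255]
tool_rot: [0.697, 3.038, 0.022]
ft_force: [0.5, -0.8, -1.7]
grip_width: 0.664
t 12.55 p [ 0.5578 -0.0488  0.1255] y [0.436 0.9   0.02 ] z [ 0.027  0.008 -1.   ] w 0.664 F [ 0.5 -0.8 -1.7] go mm [ 0.2  1.7 25.5]
189 [ 0.52748134 -0.0883135   0.1214596 ] [ 0.57368334 -0.01945419  0.15305759] [ 0.55058234 -0.05388385  0.1372586 ]
```

View pics/s5.png

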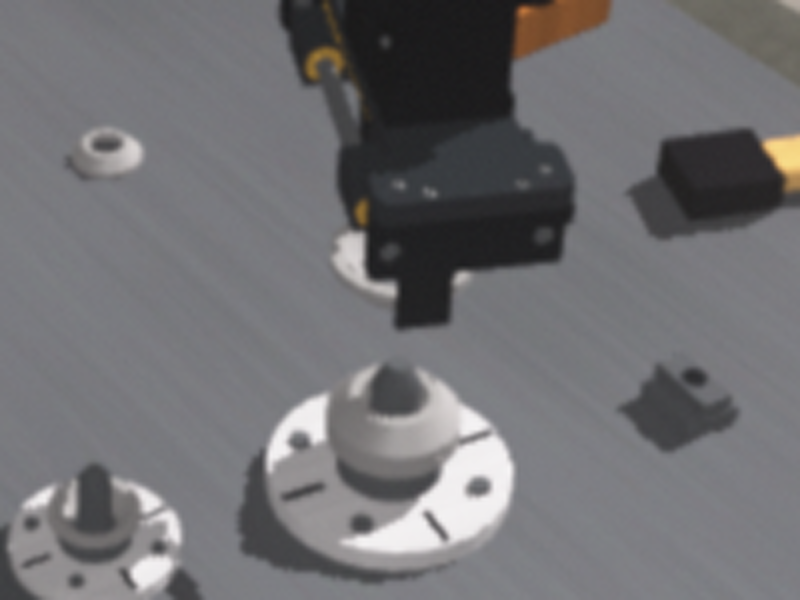

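The washer hangs level above the nose (crop (402,265) over the nose at (398,365)), offset by about 1–2 mm. I descend.

```bash
python3 -m inch '[[-1,0,2,10,0],[-1,0,0,10,0],[-1,0,0,8,0]]'
python3 - <<'E'
from h import *
to(.5595,-.0475,.075)
E
```

```text
time: 12.98
position: [0.5605, -0.0479, 0.0976]
tool_rot: [0.699, 3.034, 0.024]
ft_force: [-0.8, -0.4, -0.8]
grip_width: 0.667
t 12.975 p [ 0.5605 -0.0479  0.0976] y [0.437 0.899 0.021] z [ 0.031  0.009 -0.999] w 0.667 F [-0.8 -0.4 -0.8] go mm [ 1.6 -0.5 22.5]
```

```bash
python3 -m inch '[[-1,1.5,0,8,0],[-1,0.5,0,8,0],[-1,0.5,0,6,0]]'
python3 - <<'E'
from h import *
to(.5595,-.0475,.06)
E
```

```text
time: 13.35
position: [0.5585, -0.0467, 0.0736]
tool_rot: [0.7, 3.035, 0.023]
ft_force: [-0.3, -0.4, -1.2]
grip_width: 0.669
t 13.35 p [ 0.5585 -0.0467  0.0736] y [0.438 0.899 0.021] z [ 0.03   0.008 -1.   ] w 0.669 F [-0.3 -0.4 -1.2] go mm [-0.9 -0.5 13.6]
```

```bash
python3 -m inch '[[-1,-0.5,0,6,0],[-1,0,0,4,0],[-1,0,0,2,0]]'
python3 - <<'E'
from h import *
to(.5595,-.0475,.06)
E
```

```text
time: 13.72
position: [0.5593, -0.0468, 0.0606]
tool_rot: [0.699, 3.035, 0.023]
ft_force: [-0.1, 0.3, -0.7]
grip_width: 0.666
t 13.725 p [ 0.5593 -0.0468  0.0606] y [0.437 0.899 0.021] z [ 0.03   0.008 -1.   ] w 0.666 F [-0.1  0.3 -0.7] go mm [-0.5 -0.6  0.6]
```

```bash
python3 -m inch '[[-1,0,0,1,0],[-1,0,0,1,0]]'
```

```text
time: 13.98
position: [0.5594, -0.0469, 0.0598]
tool_rot: [0.7, 3.035, 0.024]
ft_force: [-4.1, -1.0, 9.5]
grip_width: 0.667
```

Seated, with contact at 9.5 N. I release and retreat.

```bash
python3 -m inch '[[1,0,0,0,0],[1,0,0,0,0],[1,0,0,0,0],[1,0,0,0,0],[1,0,0,0,0]]';python3 -m inch '[[1,0,0,0,0],[1,0,0,-15,0],[1,0,0,-40,0],[1,0,0,-50,0],[1,0,50,-20,0]]';python3 -m inch '[[1,0,55,0,0],[1,0,55,0,0],[1,0,55,0,0],[1,0,0,0,0],[1,0,0,0,0]]'
python3 - <<'E'
from h import *
to(0,0,0)
a=snap('side')
b=snap('top');c=[cv2.resize(a['color'][200:300,310:430],(480,400),interpolation=2),cv2.resize(b['color'][160:260,310:405],(320,337),interpolation=2)]
c[1]=cv2.copyMakeBorder(c[1],0,63,0,0,0);cv2.imwrite('pics/end.png',np.hstack(c)[:,:,::-1])
for n,im in(('side',a),('top',b)):
    W=world(im);k=(np.hypot(W[...,0]-.559,W[...,1]+.047)<.035)&(W[...,2]>.06)&(im['color'].min(2)>90);w=W[k];print(n,len(w),((w.min(0)+w.max(0))/2).round(4),np.percentile(w[:,2],[50,90,99]).round(4))
    k=(np.hypot(W[...,0]-.597,W[...,1]+.231)<.04)&(W[...,2]>.005);w=W[k];print(' ring',((w.min(0)+w.max(0))/2).round(3))
E
```

```text
time: 14.6
position: [0.5606, -0.0468, 0.0607]
tool_rot: [0.699, 3.032, 0.025]
ft_force: [0.0, -0.0, -0.3]
grip_width: 0.989
time: 15.22
position: [0.577, -0.0078, 0.1919]
tool_rot: [0.713, 3.031, 0.021]
ft_force: [0.9, 0.4, 0.2]
grip_width: 0.997
time: 15.85
position: [0.6556, 0.1482, 0.2053]
tool_rot: [0.705, 3.021, 0.032]
ft_force: [-0.6, -0.8, 0.5]
grip_width: 0.997
t 15.85 p [0.6556 0.1482 0.2053] y [0.442 0.896 0.029] z [ 0.043  0.011 -0.999] w 0.997 F [-0.6 -0.8  0.5] go mm [ 528.6 -428.7  175.4]
side 587 [ 0.5602 -0.0466  0.0689] [0.0698 0.0726 0.0746]
 ring [ 0.602 -0.231  0.01 ]
top 557 [ 0.5563 -0.0445  0.0676] [0.0679 0.0715 0.074 ]
 ring [ 0.596 -0.233  0.011]
```

View pics/end.png

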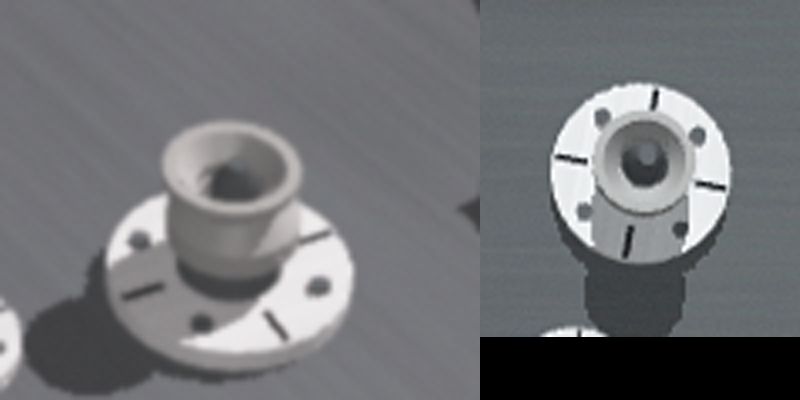

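The final picture shows both washers level and concentric on the post, the hollow-up one on top (side crop (232,165), top crop (645,160)). Its rim is at about 70 mm, as expected.

```bash
python3 -c "
from bench import ctrl;print(ctrl.close_job())"
```

```text
the job is handed in; nothing more can be done
None
```

I finished the spring pack and handed the job in at about 16 s. The crown-up washer went onto the arbor first and the hollow-up one on top of it, neither turned over, and the gripper is open and clear. No verdict was reported.

- **Seating:** Each washer went down the post freely and met its seat with light contact, about 15 N for the first and 9.5 N for the second.
- **Final height and level:** The pack's top rim reads 68–70 mm above the bench, where 70 mm is expected, and both washers look level in the side and top views.
- **Centring:** The top washer's centre is within about 4 mm of the arbor axis in both views, where 12 mm is allowed.
- **Flat ring:** Its position is unchanged within measuring noise.
- **Small disagreements:** The gripper opening read 57–58 mm on the 60 mm rims. The two cameras differ by about 4 mm on the top washer's centre. By the end the tool had drifted to about 2.5° off vertical. None of these visibly affected the fit.

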